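# Hook the strainer out of the brush jar

### The arm

A 7-joint arm with a two-finger parallel gripper is mounted at the origin on the work surface. World frame = base frame: x ahead of the robot, y to its left, z up, the work surface at z = 0. Lengths are in m, angles in rad, forces in N, time in s.
With the tool pointing down it reaches from about 0.35 to 0.9 m from the base axis. Payload 7.2 kg.
Tool frame: the origin (TCP) lies at the very end of the fingers, on their centre line; the grasp point (between the pads) lies 19 mm behind it (manip.pinch_z is the distance from the TCP to the grasp point, in m); z points along the fingers, y is the direction in which the jaws open and shut (so a half turn about z gives the same grasp; the last joint's range is limited). The gripper opens to 85 mm and grips with 20 to 120 N. Pads are 22 mm wide; open, the fingers measure 114 mm over their backs; the gripper's body (76 mm by 85 mm) begins 54 mm behind the grasp point. The pads swing forward as they close: fully open they stand 13 mm farther back than shut.
Start: joints at [1.142, 0.411, -0.013, 1.596, 0.006, 1.134, -0.082], TCP at [0.221, -0.585, 0.231] pointing down, gripper open.
Joint ranges: [-2.95, 2.95], [-0.29, 1.99], [-1.47, 1.44], [0.14, 2.54], [-1.03, 4.17], [0.13, 1.85], [-2.86, 2.86]. Speed limits (rad/s): [2.39, 2.39, 3.01, 3.01, 3.14, 3.14, 3.14].

### API

Orientations are given as a unit quaternion [x, y, z, w].
In Python, from rig import status, optics, manip gives the robot as it stands. The module is installed in compiled form; this text tells all that it offers.
- The arm moves only by the tool send_rows, never from a script. Its argument "moves" is text: rows parted by semicolons, each of 5 numbers parted by spaces: the shift along the tool's x, y, z in mm, then the turn about the tool's z in rad, then the opening, from 0 (shut) to 1 (fully open). A call has 1 to 12 rows; each row is the pose to reach, as a shift and turn from the pose commanded when the call began, along the tool's axes at that moment; what a row does not reach only later rows make up. A row lasts 1/12 s, in which the tool goes at most 41.7 mm and 7.16 degrees, less where a joint would pass 70% of its speed; a pose out of reach is approached as far as the arm can. A call with a gripper value outside its range is refused whole. The fingers move at their own pace and stop on an object; "force" is the grip in N (left out, the last holds). Time passes only in rows, so rows that repeat a pose let the fingers close. It gives the time, the measured TCP pose, the force and the opening at its end, in the units of the state.
- status.state(): the state, without advancing time (a new reading comes with each control period).
- optics.snapshot(name): name is "side" or "top" or "wrist"; returns a dict with "color" (400x640x3 uint8, red, green, blue), "K" (3x3 intrinsics, pixels), "rvec" (rotation vector, rad) and "tvec" (3), from world to camera coordinates, as OpenCV has them; the wrist camera has in their place "hand_eye" (4x4, takes a point from camera to tool coordinates, whose origin is the TCP and whose axes are the flange's). Camera axes: x right, y down, z forward; pixel columns grow to the right and rows downward; lengths in m; the calibration is good to about 2 mm. The wrist camera is an equidistant fisheye: a pixel r from the principal point sees the ray r / f radians off the axis. A picture is of the moment at which its call begins: read the wrist's pose just before it. There is no depth.
- manip.finish_job(): hands the job in, once; it reports no verdict.
The state is a dict: "t": time; "q": joint angles; "joint_vel": joint speeds; "effort": joint torques, N m; "eef_pos": TCP position; "tcp_rot": TCP orientation; "force": force on the tool from outside, world axes, zero at the start; "moment": the same for the moment, N m; "opening": opening from 0.0 (shut) to 1.0 (fully open).
Only numpy, scipy, OpenCV 4.12 (cv2) and the standard library are available. Lean on these libraries where they do the work, as an engineer would, in place of code of your own. Each camera call takes 0.05 s, during which the arm holds its last target.

### The job

Take the red-handled hook from its wooden stand, catch the copper bail of the strainer that sits deep in the white jar, draw the strainer gently out, and set it down upright inside the rim of the blue saucer. Then unhook and hang the hook back in its stand. Feel for the stiff bail: do not force it with the hook, do not touch the strainer with the fingers, and leave the other things on the table alone.

Things in the scene. Friction and masses are not known exactly. Their poses are not given: they have to be found in the camera images.
- jar: White painted brush-washing jar, fixed, upright. Origin: centre of its underside, z up. Outer diameter 104 mm, rim 125 mm high. Open bore 92 mm in diameter from the rim down to 44 mm above the table; below that a 72 mm socket, its floor 6 mm above the table, in which the strainer sits. The hook must not press on the jar with more than 10 N.
- strainer: Loose aluminium strainer, 0.15 to 0.26 kg, balanced at mid-height: cylinder 68 mm in diameter, 40 mm tall, flat top, in the jar's socket with 2 mm play all round. Origin: centre of its underside, z up along its axis; the bar of its copper bail runs along its own x. The hook must not press or pull on strainer or bail with more than 6 N. It hangs tilted from a leaning bail and sits flat again when lowered.
- bail_hinge (a point): Middle of the bail's hinge line, 42 mm above the strainer's underside on its axis; axes as the strainer's. The bail is an upside-down U of 4 mm wire: legs at x = -20 and +20 mm, bar along x, 28 mm (centreline) from the hinge. It leans up to 0.55 rad to either side (bar up to 14.6 mm to +y or -y): the lean is not measured, see or feel it. The hinge is very stiff and stays put even under load.
- hook: Loose hook tool, 90 g, hanging in the stand. Origin: on the shank's axis at the underside of its collar, which rests on the stand's top; z up. Collar: steel plate 28 (x) by 46 (y) mm, z 0 to 4 mm. Red handle above it: 22 (x) by 14 (y) mm, z 4 to 50 mm, to be gripped across its y sides from above. Shank below it, 5 mm thick.
- hook_foot (a point): Centreline of the shank at the hook's foot, 95 mm below the hook's origin; axes as the hook's. From here the 5 mm thick foot runs 10 mm to +y and its tip turns up 7 mm (centrelines; rounded tip's top at +9.5 mm, foot's underside at -2.5 mm). Clear gap between shank and tip 5 mm.
- stand: Dark wooden hook stand, fixed. Origin: centre of its underside, z up. Foot board 75 by 80 by 10 mm; top plate 56 (x) by 76 (y) mm, upper face 115 mm above the table, with a central through slot 14 (x) by 38 (y) mm; walls at y = -34 and +34 mm. The hook hangs with its shank in the slot's centre and its collar on the plate, axes as the stand's.
- saucer: Blue saucer, fixed. Origin: centre of its underside. Flat floor 6 mm above the table, inner diameter 116 mm, rim 124 mm across and 10 mm high.
- paint_a: Bystander: small amber paint jar with black lid, 36 mm across, 45 mm tall; origin at its underside
- paint_b: Bystander: small green paint jar with black lid, 36 mm across, 45 mm tall; origin at its underside
- cup: Bystander: white cup, 68 mm across, 80 mm tall; origin at its underside
- bowl: Bystander: blue bowl, 110 mm across, 45 mm tall; origin at its underside
- jar_lid: Bystander: black disc lid, 60 mm across, 10 mm thick; origin at its underside
- brush: Bystander: wooden brush lying flat, 180 mm long along its x; origin at its underside
- glaze: Bystander: grey glaze jar with brass lid, 64 mm across, 100 mm tall; origin at its underside

How it is judged:
By the outcome, as a careful person would: the job done as asked, in the order asked, and still so for the second after the job is handed in, with the robot touching nothing.
It also fails if it takes over 72 s, if anything falls off the work surface, if the arm or the gripper's body presses on something with over 40 N, if the wrist force passes 120 N, or if a joint passes its speed limit or range.

## Working session

There is one attempt and no reset: what is moved stays moved. The work goes in short steps, Python scripts to look and compute and a tool call to move; the robot and the scene stay as the last step left them, time stands still between calls to the robot, and variables do not carry over. Pictures are saved under pics/ and viewed, and the job is handed in when it is done.

Besides the shell and the picture viewer there is one more tool, called after ">>>" by a JSON object that holds its "op" and its "data". send_rows: Moves the arm, as the interface text tells. Its arguments: {"type":"object","properties":{"moves":{"type":"string"},"force":{"type":"number"}},"required":["moves"]}

```bash
mkdir -p pics; ls; python3 - <<'E'
from rig import status, optics, manip
import cv2
s=status.state(); print(s, manip.pinch_z)
for n in ("side","top","wrist"):
    d=optics.snapshot(n); cv2.imwrite(f"pics/{n}0.png",d["color"][:,:,::-1]); print(n,{k:v for k,v in d.items() if k!="color"})
E
```

```text
pics
{'t': 0.0, 'q': array([ 1.14179069,  0.41191003, -0.01269237,  1.59705683,  0.00556606,
        1.13428835, -0.08221847]), 'joint_vel': array([ 0.00011927,  0.0002461 , -0.00020375, -0.0012529 ,  0.00033936,
       -0.0002366 , -0.00053427]), 'effort': array([ 1.25845589e-03, -6.00622058e+01,  6.83005080e-01, -2.99406338e+01,
        1.38793630e-02,  1.07495603e-02, -9.91406978e-06]), 'eef_pos': array([ 0.22042606, -0.58430549,  0.23044162]), 'tcp_rot': array([ 9.83773518e-01,  1.79412943e-01, -1.91334159e-04, -7.90925068e-04]), 'force': array([ 0.12253619, -0.35806482, -0.10179018]), 'moment': array([-0.05118515,  0.04929882,  0.02822106]), 'opening': 1.0015580211243653} 0.0187
side {'K': array([[430.40058774,   0.        , 327.66168545],
       [  0.        , 430.40058774, 196.01769198],
       [  0.        ,   0.        ,   1.        ]]), 'rvec': array([ 0.08028404, -2.73658684,  1.46969326]), 'tvec': array([0.57479705, 0.08015669, 1.1074693 ])}
top {'K': array([[361.01997098,   0.        , 322.0475535 ],
       [  0.        , 361.01997098, 198.20395401],
       [  0.        ,   0.        ,   1.        ]]), 'rvec': array([ 2.17338769, -2.15777533,  0.12772529]), 'tvec': array([-0.00487873,  0.55469042,  0.8190344 ])}
wrist {'K': array([[309.70691629,   0.        , 319.92321449],
       [  0.        , 309.70691629, 201.55560121],
       [  0.        ,   0.        ,   1.        ]]), 'hand_eye': array([[-9.60260087e-04, -9.59708837e-01, -2.80994708e-01,
         7.05705809e-02],
       [ 9.99999519e-01, -9.78221066e-04, -7.63438710e-05,
         3.47537421e-04],
       [-2.01607055e-04, -2.80994646e-01,  9.59709314e-01,
        -1.43146324e-01],
       [ 0.00000000e+00,  0.00000000e+00,  0.00000000e+00,
         1.00000000e+00]])}
```

View pics/side0.png

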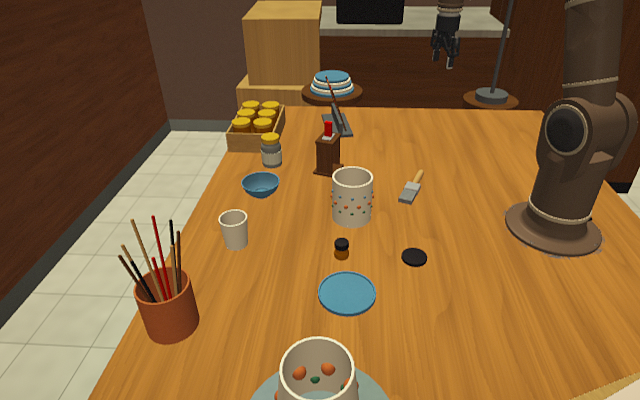

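View pics/top0.png

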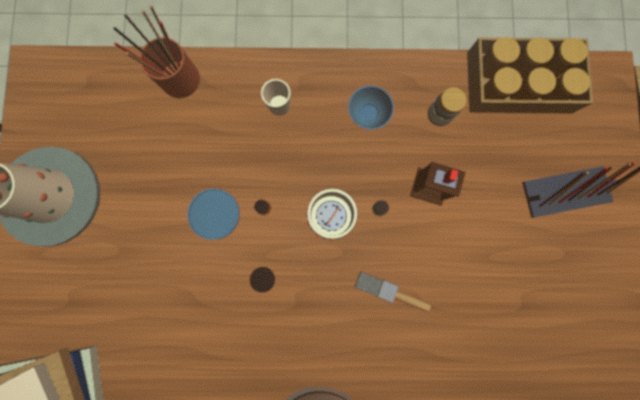

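View pics/wrist0.png

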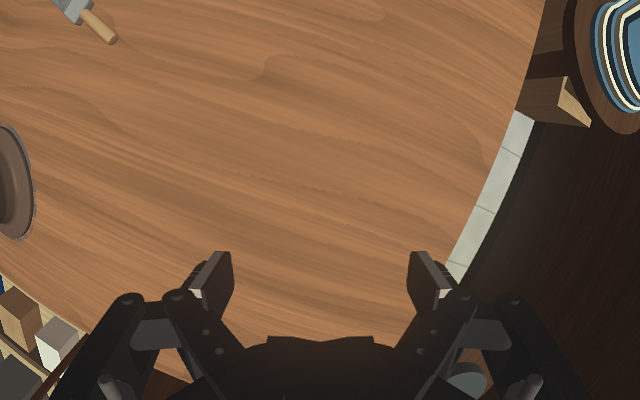

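```bash
cat > h.py <<'E'
import numpy as np, cv2
from rig import status, optics, manip
from scipy.spatial.transform import Rotation as R
def cam(name):
    s=status.state(); d=optics.snapshot(name); d["state"]=s; d["name"]=name
    if name=="wrist":
        T=np.eye(4); T[:3,:3]=R.from_quat(s["tcp_rot"]).as_matrix(); T[:3,3]=s["eef_pos"]
        d["T"]=T@d["hand_eye"]
    else:
        Rm=cv2.Rodrigues(d["rvec"])[0]; T=np.eye(4); T[:3,:3]=Rm.T; T[:3,3]=-Rm.T@d["tvec"]; d["T"]=T
    return d
def ray(d,uv):
    uv=np.asarray(uv,float).reshape(-1,2); K=d["K"]
    p=(uv-[K[0,2],K[1,2]])/[K[0,0],K[1,1]]
    if d["name"]=="wrist":
        r=np.linalg.norm(p,axis=1,keepdims=True); r=np.maximum(r,1e-9)
        v=np.hstack([p/r*np.sin(r),np.cos(r)])
    else: v=np.hstack([p,np.ones((len(p),1))])
    v=v/np.linalg.norm(v,axis=1,keepdims=True)
    return d["T"][:3,3], v@d["T"][:3,:3].T
def onz(d,uv,z):
    o,v=ray(d,uv); return o+v*((z-o[2])/v[:,2])[:,None]
def proj(d,P):
    P=np.asarray(P,float).reshape(-1,3); q=(P-d["T"][:3,3])@d["T"][:3,:3]; K=d["K"]
    if d["name"]=="wrist":
        n=np.linalg.norm(q[:,:2],axis=1); th=np.arctan2(n,q[:,2]); p=q[:,:2]/np.maximum(n,1e-9)[:,None]*th[:,None]
    else: p=q[:,:2]/q[:,2:]
    return p*[K[0,0],K[1,1]]+[K[0,2],K[1,2]]
def save(d,fn,crop=None,sc=1):
    im=d["color"][:,:,::-1]
    if crop: x0,y0,x1,y1=crop; im=im[y0:y1,x0:x1]
    im=cv2.resize(im,None,fx=sc,fy=sc,interpolation=cv2.INTER_CUBIC); cv2.imwrite("pics/"+fn,im)
def tooldelta(target):
    """target TCP world -> shift in tool axes mm"""
    s=status.state(); return R.from_quat(s["tcp_rot"]).inv().apply(np.asarray(target)-s["eef_pos"])*1000
E
python3 - <<'E'
from h import *
t=cam("top"); s=cam("side")
print(t["T"][:3,3],s["T"][:3,3])
for n,uv,z in [("saucer",(214,214),.01),("jar rim",(332,214),.125),("stand top",(445,178),.115),("handle",(451,174),.165),("paintlid",(262,207),.045),("paintlid2",(381,208),.045),("lid",(262,279),.01),("cup",(276,92),.08),("bowl",(371,107),.045),("glaze",(453,99),.1)]:
    print(n,onz(t,uv,z)[0].round(4))
for n,uv,z in [("saucer",(347,291),.01),("jar rim",(352,179),.125),("stand top",(328,138),.115),]:
    print(n,onz(s,uv,z)[0].round(4))
save(t,"t_stand.png",(390,140,490,230),7)
save(t,"t_jar.png",(300,180,370,250),8)
save(s,"s_stand.png",(290,100,370,190),7)
E
```

```text
[0.45889602 0.00296476 0.87631516] [0.51554503 0.91265615 0.68159891]
saucer [0.517 0.258 0.01 ]
jar rim [ 0.5111 -0.0214  0.125 ]
stand top [ 0.5907 -0.2633  0.115 ]
handle [ 0.5903 -0.2581  0.165 ]
paintlid [0.5317 0.1377 0.045 ]
paintlid2 [ 0.5314 -0.1373  0.045 ]
lid [0.3647 0.139  0.01  ]
cup [0.7937 0.1067 0.08  ]
bowl [ 0.7732 -0.1162  0.045 ]
glaze [ 0.7726 -0.2921  0.1   ]
saucer [0.5186 0.2623 0.01  ]
jar rim [ 0.5148 -0.0059  0.125 ]
stand top [ 0.59   -0.2552  0.115 ]
```

View pics/t_stand.png

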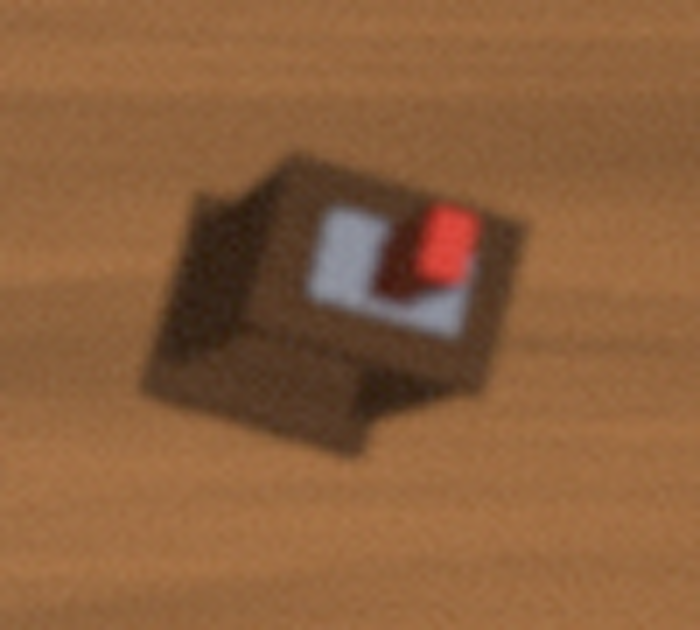

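View pics/t_jar.png

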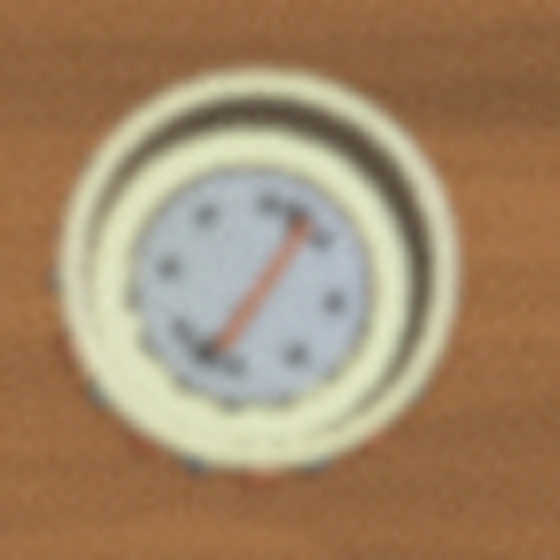

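View pics/s_stand.png

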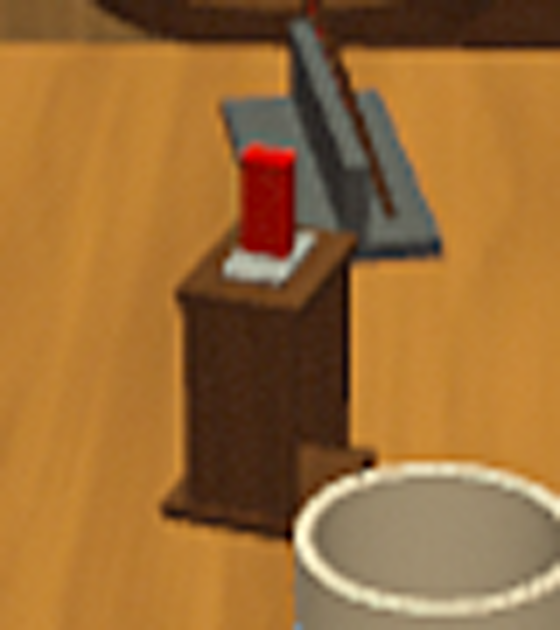

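```bash
python3 - <<'E'
from h import *
t=cam("top")
c=np.array([(297,150),(527,222),(480,395),(243,325)])/7+[390,140]
P=onz(t,c,.115); print(P.round(4), P.mean(0).round(4), [np.linalg.norm(P[i]-P[i-1]).round(4) for i in range(4)])
col=np.array([(330,207),(308,303),(462,338),(474,275)])/7+[390,140]
Q=onz(t,col,.119); print(Q.round(4))
h=np.array([(430,205),(480,210),(465,285),(418,272)])/7+[390,140]
H=onz(t,h,.165); print("handle",H.round(4),H.mean(0))
for a,b in [(P[0],P[1]),(P[3],P[2]),(P[0],P[3]),(P[1],P[2]),(Q[0],Q[1]),(Q[1],Q[2])]:
    v=b-a; print(np.degrees(np.arctan2(v[1],v[0])))
# jar rim: outer ellipse pts
im=t["color"]; hsv=cv2.cvtColor(im,cv2.COLOR_RGB2HSV)
# bar ends
b=np.array([(300,218),(218,352)])/8+[300,180]
B=onz(t,b,.074); print("bar",B,np.linalg.norm(B[0]-B[1]), np.degrees(np.arctan2(*(B[1]-B[0])[[1,0]])))
r=np.array([(60,270),(460,260),(262,68),(255,470)])/8+[300,180]
Rr=onz(t,r,.125); print("rim",Rr.round(4))
# saucer
m=cv2.inRange(hsv,(95,100,60),(115,255,255)); m[:, :180]=0; m[:,250:]=0
cs=max(cv2.findContours(m,0,1)[0],key=cv2.contourArea).reshape(-1,2)
W=onz(t,cs,.010)[:,:2]; print("saucer",cv2.minEnclosingCircle((W*1000).astype(np.float32)))
s=status.state(); print(s["t"])
E
```

```text
[[ 0.6266 -0.2373  0.115 ]
 [ 0.6047 -0.3073  0.115 ]
 [ 0.5512 -0.291   0.115 ]
 [ 0.5722 -0.2194  0.115 ]] [ 0.5887 -0.2637  0.115 ] [np.float64(0.0573), np.float64(0.0733), np.float64(0.0559), np.float64(0.0746)]
[[ 0.6081 -0.2457  0.119 ]
 [ 0.5785 -0.2381  0.119 ]
 [ 0.5681 -0.2846  0.119 ]
 [ 0.5875 -0.2889  0.119 ]]
handle [[ 0.5999 -0.2593  0.165 ]
 [ 0.5985 -0.2736  0.165 ]
 [ 0.5767 -0.2685  0.165 ]
 [ 0.5804 -0.2552  0.165 ]] [ 0.5888755  -0.26413549  0.165     ]
-107.37826306080579
-106.30266796449332
161.72365380984013
163.01720306763724
165.71666586873965
-102.58117407484518
bar [[ 0.52982542 -0.03529678  0.074     ]
 [ 0.4923598  -0.01262673  0.074     ]] 0.04379044780655681 148.82231162401558
rim [[ 0.5113  0.0296  0.125 ]
 [ 0.5146 -0.0746  0.125 ]
 [ 0.5648 -0.0228  0.125 ]
 [ 0.4598 -0.0214  0.125 ]]
saucer ((500.4889221191406, 226.2330322265625), 9.999999747378752e-05)
0.3
```

>>> {"op": "send_rows", "data": {"moves": "458 -170 -30 -2.48 1;458 -170 -30 -2.48 1;458 -170 -30 -2.48 1;458 -170 -30 -2.48 1;458 -170 -30 -2.48 1;458 -170 -30 -2.48 1;458 -170 -30 -2.48 1;458 -170 -30 -2.48 1;458 -170 -30 -2.48 1;458 -170 -30 -2.48 1;458 -170 -30 -2.48 1;458 -170 -30 -2.48 1", "force": 60}}

```text
t: 1.3
eef_pos: [0.5916, -0.2605, 0.2617]
tcp_rot: [0.594, 0.804, 0.001, 0.0]
force: [-0.0, 0.4, -0.6]
opening: 1.005
```

>>> {"op": "send_rows", "data": {"moves": "-1 -2 0 -0.97 1;-1 -2 0 -0.97 1;-1 -2 0 -0.97 1;-1 -2 0 -0.97 1;-1 -2 0 -0.97 1;-1 -2 0 -0.97 1;-1 -2 0 -0.97 1;-1 -2 0 -0.97 1;-1 -2 0 -0.97 1;-1 -2 0 -0.97 1"}}

```text
t: 2.13
eef_pos: [0.5874, -0.2657, 0.2611]
tcp_rot: [0.156, 0.988, 0.0, -0.0]
force: [-0.7, -0.5, 0.6]
opening: 1.0
```

```bash
python3 - <<'E'
from h import *
s=status.state(); print(s["eef_pos"],s["q"],np.degrees(R.from_quat(s["tcp_rot"]).as_euler("zyx")))
d=cam("wrist"); save(d,"w1.png"); np.save("w1.npy",d,allow_pickle=True)
print(proj(d,[[.589,-.264,.165],[.589,-.264,.115],[.5125,-.022,.125]]))
E
```

```text
[ 0.58735811 -0.26574562  0.26110458] [ 0.79042391  0.50513679 -0.65628175  1.47263549  0.31399456  1.27074149
  1.35818281] [-1.61996348e+02 -1.15106407e-02 -1.79984256e+02]
[[323.71126409 204.90145211]
 [323.08469162 189.74473305]
 [522.89741666  55.8288574 ]]
```

View pics/w1.png

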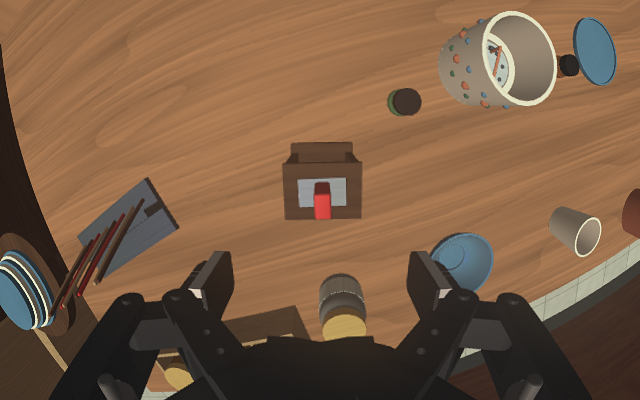

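```bash
python3 - <<'E'
from h import *
d=np.load("w1.npy",allow_pickle=True).item()
save(d,"w1c.png",(270,130,380,230),7)
hsv=cv2.cvtColor(d["color"],cv2.COLOR_RGB2HSV)
for lo in (120,200):
    m=cv2.inRange(hsv,(0,150,lo),(8,255,255)); m[:130]=0;m[230:]=0;m[:,:270]=0;m[:,380:]=0
    c=max(cv2.findContours(m,0,1)[0],key=cv2.contourArea); print(lo,cv2.boundingRect(c))
E
```

```text
120 (314, 194, 17, 26)
200 (315, 196, 15, 23)
```

View pics/w1c.png

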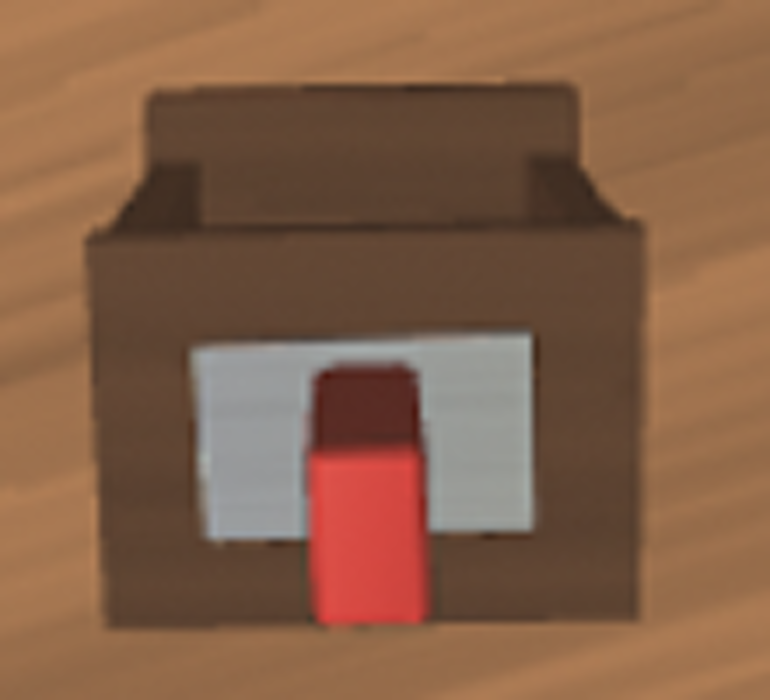

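```bash
python3 - <<'E'
from h import *
d=np.load("w1.npy",allow_pickle=True).item()
f=lambda a: np.array(a)/7+[270,130]
for n,a,z in [("handle",[(310,450),(422,448),(428,622),(318,625)],.165),("plate",[(88,237),(645,225),(638,620),(105,628)],.115),("collar",[(192,350),(533,335),(535,530),(207,540)],.119)]:
    P=onz(d,f(a),z); print(n,P.mean(0).round(4),[np.linalg.norm(P[i]-P[i-1]).round(4) for i in range(4)])
    for i,j in((0,1),(3,2),(0,3),(1,2)):
        v=P[j]-P[i]; print(np.degrees(np.arctan2(v[1],v[0])).round(1),end=" ")
    print()
print("tool", tooldelta([.589,-.264,.127]))
E
```

```text
handle [ 0.5903 -0.2652  0.165 ] [np.float64(0.0212), np.float64(0.0128), np.float64(0.0211), np.float64(0.0129)]
73.0 73.6 -15.8 -15.6 
plate [ 0.5907 -0.2649  0.115 ] [np.float64(0.0561), np.float64(0.0755), np.float64(0.0567), np.float64(0.0759)]
73.2 72.8 -17.4 -17.0 
collar [ 0.5907 -0.2653  0.119 ] [np.float64(0.0269), np.float64(0.046), np.float64(0.0275), np.float64(0.0453)]
74.5 73.8 -14.7 -16.2 
tool [ -1.04659237   2.11121214 134.14977213]
```

>>> {"op": "send_rows", "data": {"moves": "-3 2 40 -0.02 0.5;-3 2 80 -0.02 0.5;-3 2 115 -0.02 0.5;-3 2 130 -0.02 0.5;-3 2 136 -0.02 0.5;-3 2 136 -0.02 0.4;-3 2 136 -0.02 0.2;-3 2 136 -0.02 0.1;-3 2 136 -0.02 0.05;-3 2 136 -0.02 0.05;-3 2 136 -0.02 0;-3 2 136 -0.02 0", "force": 60}}

```text
t: 3.18
eef_pos: [0.5921, -0.2648, 0.1272]
tcp_rot: [0.145, 0.989, -0.0, 0.001]
force: [-0.5, 0.3, 7.0]
opening: 0.151
```

>>> {"op": "send_rows", "data": {"moves": "0 0 0 0 0;0 0 0 0 0"}}

```text
t: 3.35
eef_pos: [0.5921, -0.2648, 0.1272]
tcp_rot: [0.145, 0.989, -0.0, 0.002]
force: [0.4, -0.2, 6.7]
opening: 0.154
```

```bash
python3 - <<'E'
from h import *
s=status.state(); print(s["eef_pos"],s["force"],s["moment"],s["opening"],s["q"])
d=cam("wrist"); save(d,"w2.png")
E
```

```text
[ 0.5920717  -0.26480931  0.12722075] [ 0.38170008 -0.19008167  6.70629651] [0.15560717 0.08717623 0.01385432] 0.1537900212229296 [ 0.76045794  0.62741351 -0.61443231  1.61190928  0.4064806   1.02970733
  1.30409431]
```

View pics/w2.png

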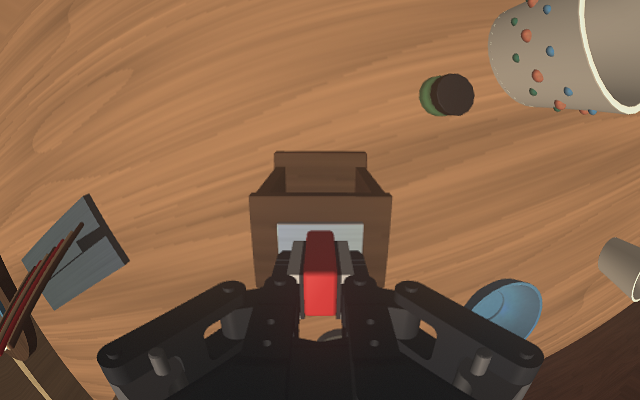

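>>> {"op": "send_rows", "data": {"moves": "0 0 -10 0 0;0 0 -35 0 0;0 0 -70 0 0;0 0 -105 0 0;0 0 -140 0 0;0 0 -150 0 0;0 0 -150 0 0;0 0 -150 0 0"}}

```text
t: 4.07
eef_pos: [0.5907, -0.2646, 0.2754]
tcp_rot: [0.145, 0.989, -0.0, 0.0]
force: [-0.8, 0.1, -2.1]
opening: 0.155
```

```bash
python3 - <<'E'
from h import *
s=status.state(); print(s["eef_pos"],s["force"],s["moment"],s["opening"],s["q"])
d=cam("wrist"); save(d,"w3.png"); save(cam("side"),"s3.png",(270,40,390,200),4)
E
```

```text
[ 0.59069168 -0.26461146  0.27540551] [-0.8487513   0.14492562 -2.07563228] [-0.0079275   0.03555306  0.01362563] 0.15531561861407808 [ 0.78778666  0.50089968 -0.66313927  1.44629189  0.31242237  1.30065149
  1.38107868]
```

View pics/w3.png

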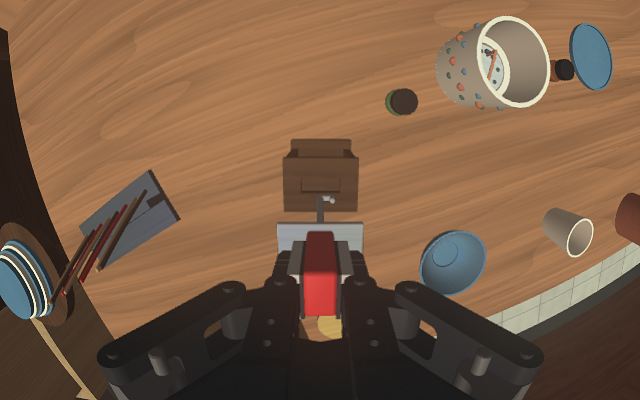

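View pics/s3.png

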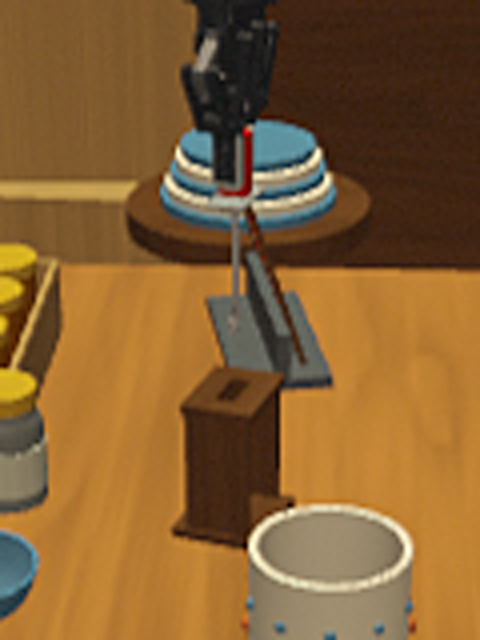

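>>> {"op": "send_rows", "data": {"moves": "22 32 0 0.05 0;46 67 0 0.12 0;69 100 0 0.2 0;92 133 0 0.25 0;115 167 0 0.25 0;136 197 0 0.25 0;144 210 0 0.25 0;144 210 0 0.25 0;144 210 0 0.25 0;144 210 0 0.25 0"}}

```text
t: 5.0
eef_pos: [0.5129, -0.0233, 0.2742]
tcp_rot: [0.268, 0.964, -0.0, -0.001]
force: [-0.2, -1.1, 0.1]
opening: 0.155
```

```bash
python3 - <<'E'
from h import *
s=status.state(); print(s["eef_pos"],s["force"],s["q"],np.degrees(R.from_quat(s["tcp_rot"]).as_matrix()@[1,0,0]))
d=cam("wrist"); save(d,"w4.png"); save(d,"w4c.png",(240,110,400,230),5);np.save("w4.npy",d,allow_pickle=True)
T=np.eye(4);T[:3,:3]=R.from_quat(s["tcp_rot"]).as_matrix();T[:3,3]=s["eef_pos"]
print(proj(d,[(T@[0,y,z,1])[:3] for y,z in((0,.1072),(.01,.1072),(.01,.1002))]))
E
```

```text
[ 0.51294104 -0.02332643  0.27415649] [-0.16911107 -1.12881349  0.14887612] [ 0.56432779  0.26521746 -0.73727075  1.76643586  0.19128421  1.1850867
  0.80061904] [-49.08839333  29.54875331   0.08466522]
[[321.08954808 199.63131768]
 [332.97326059 199.62080971]
 [333.32016615 201.97587596]]
```

View pics/w4.png

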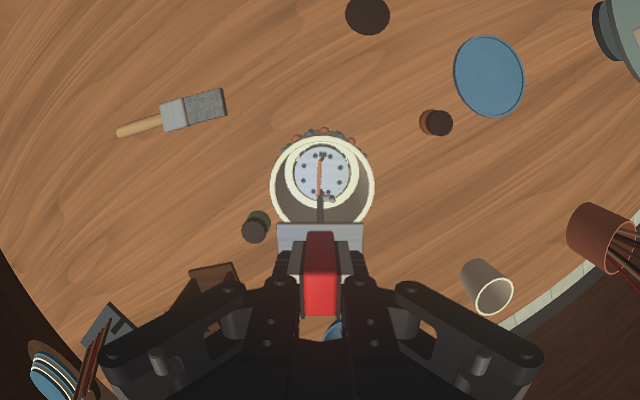

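View pics/w4c.png

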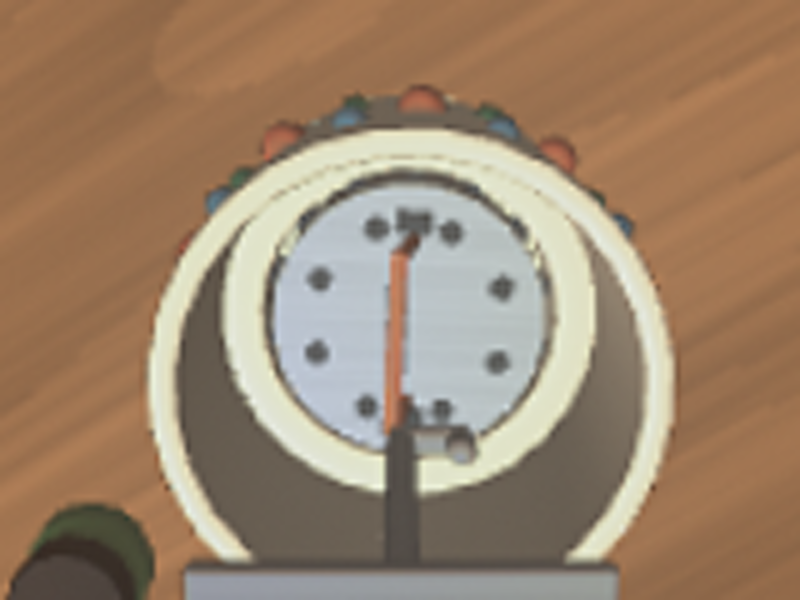

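```bash
python3 - <<'E'
from h import *
d=np.load("w4.npy",allow_pickle=True).item(); s=d["state"]
Rm=R.from_quat(s["tcp_rot"]); 
def tl(P): return Rm.inv().apply(P-s["eef_pos"])*1000
f=lambda a: np.array(a)/5+[240,110]
P=onz(d,f([(403,250),(393,428)]),.0758); print("bar",P,tl(P))
P=onz(d,f([(415,222),(268,318),(552,318),(410,181)]),.046); print("hinge/left/right/top strainer",tl(P), P)
P=onz(d,f([(150,385),(672,385),(415,130)]),.125); print("rim l r top",tl(P),P)
P=onz(d,f([(400,432),(460,443)]),.2742-.1072); print("foot,tip",tl(P))
E
```

```text
bar [[ 0.49559307 -0.01337388  0.0758    ]
 [ 0.52958012 -0.03652197  0.0758    ]] [[ 1.97025923e+01 -1.90802729e-01  1.98386172e+02]
 [-2.13539519e+01 -2.49518490e+00  1.98328164e+02]]
hinge/left/right/top strainer [[ 22.0049969    2.77252134 228.18620539]
 [ -1.5403818  -33.16321496 228.19290493]
 [ -1.5653817   36.35240397 228.11260351]
 [ 31.97912171   1.56544143 228.20233777]] [[ 0.49509326 -0.00965441  0.046     ]
 [ 0.496733   -0.05258544  0.046     ]
 [ 0.53260529  0.00695957  0.046     ]
 [ 0.48592534 -0.0055447   0.046     ]]
rim l r top [[  0.88445327 -49.87271559 149.21564238]
 [  0.8343963   52.46041347 149.09741202]
 [ 50.1655432    1.9667989  149.22860933]] [[ 0.48618507 -0.06563291  0.125     ]
 [ 0.53900361  0.02201576  0.125     ]
 [ 0.47069804  0.00419626  0.125     ]]
foot,tip [[  2.83012454  -0.91374321 107.16191437]
 [  0.90829027   9.1692832  107.14743238]]
```

>>> {"op": "send_rows", "data": {"moves": "-1 -10 0 0.056 0;-1 -17.5 0 0.056 0;-1 -17.5 0 0.056 0;-1 -17.5 15 0.056 0;-1 -17.5 35 0.056 0;-1 -17.5 55 0.056 0;-1 -17.5 75 0.056 0;-1 -17.5 90 0.056 0;-1 -17.5 102 0.056 0;-1 -17.5 110 0.056 0;-1 -17.5 110 0.056 0;-1 -17.5 110 0.056 0"}}

```text
t: 6.05
eef_pos: [0.5052, -0.0376, 0.1654]
tcp_rot: [0.294, 0.956, 0.0, -0.0]
force: [-1.1, -0.4, -1.1]
opening: 0.154
```

```bash
python3 - <<'E'
from h import *
s=status.state(); print(s["eef_pos"],s["force"],s["moment"])
d=cam("wrist"); save(d,"w5.png",(200,60,440,240),3.3); np.save("w5.npy",d,allow_pickle=True)
E
```

```text
[ 0.50524371 -0.0376364   0.16538447] [-1.1103089  -0.35200637 -1.12053685] [ 0.03905008 -0.10055499  0.0180778 ]
```

View pics/w5.png

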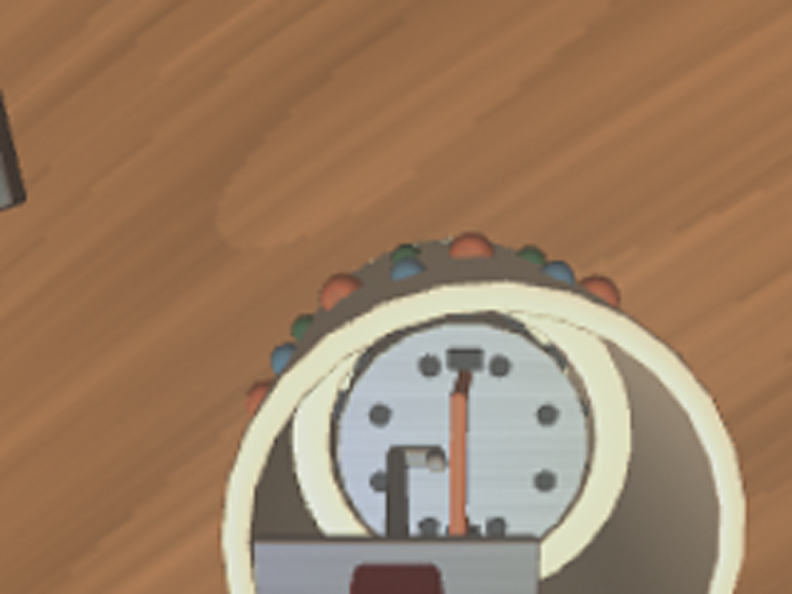

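```bash
python3 - <<'E'
from h import *
d=np.load("w5.npy",allow_pickle=True).item(); s=d["state"]
Rm=R.from_quat(s["tcp_rot"]); 
def tl(P): return (Rm.inv().apply(P-s["eef_pos"])*1000).round(2)
f=lambda a: np.array(a)/3.3+[200,60]
print("bar",tl(onz(d,f([(458,392),(458,460),(457,530)]),.0758)))
print("foot,tip",tl(onz(d,f([(398,455)]),.0582)),tl(onz(d,f([(435,461)]),.0652)))
print("strainer l r top",tl(onz(d,f([(333,435),(592,435),(465,322)]),.046)))
E
```

```text
bar [[ 21.67  13.53  89.59]
 [  5.18  13.77  89.59]
 [-12.45  13.84  89.58]]
foot,tip [[  1.48  -0.42 107.18]] [[  1.9    8.74 100.19]]
strainer l r top [[  3.6  -17.66 119.38]
 [  3.63  51.74 119.39]
 [ 33.85  16.99 119.4 ]]
```

>>> {"op": "send_rows", "data": {"moves": "0 3 0 0 0;0 6 0 0 0;0 8 0 0 0;0 8.5 0 0 0;0 9 0 0 0;0 9 0 0 0;0 9 0 0 0"}}

```text
t: 6.68
eef_pos: [0.5101, -0.0302, 0.1653]
tcp_rot: [0.294, 0.956, -0.0, 0.0]
force: [-0.4, -0.0, -1.1]
opening: 0.161
```

```bash
cat > look.py <<'E'
from h import *
import sys
d=cam("wrist"); s=d["state"]; save(d,sys.argv[1]+".png",(260,120,380,240),6); np.save(sys.argv[1]+".npy",d,allow_pickle=True)
print(s["t"],s["eef_pos"],s["force"],(R.from_quat(s["tcp_rot"]).inv().apply(s["force"])).round(2))
E
python3 look.py w6
```

```text
6.6833 [ 0.51009319 -0.03021676  0.16531912] [-0.42226074 -0.00299618 -1.11085766] [ 0.35 -0.24  1.11]
```

View pics/w6.png

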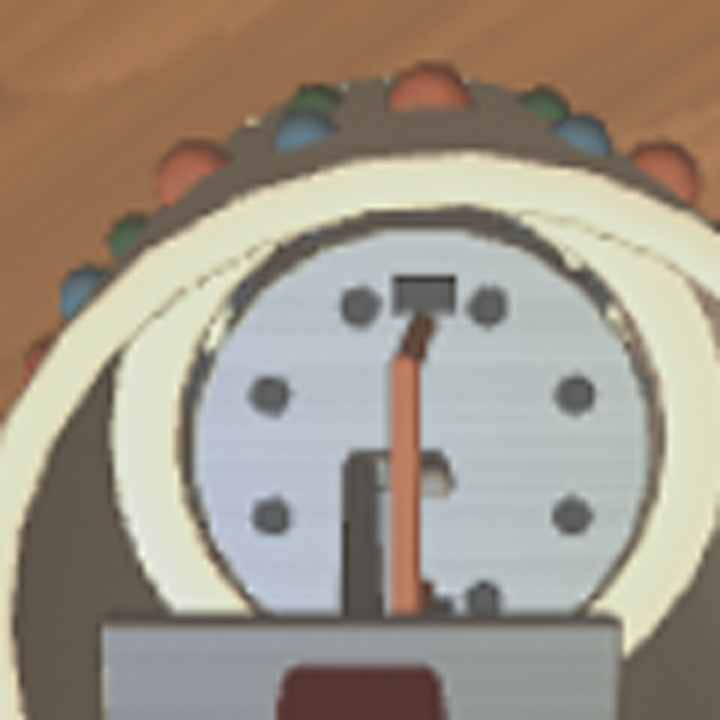

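>>> {"op": "send_rows", "data": {"moves": "0 0.5 0 0 0;0 0.8 0 0 0;0 1.1 0 0 0;0 1.4 0 0 0;0 1.4 0 0 0;0 1.4 0 0 0"}}

```text
t: 7.23
eef_pos: [0.5109, -0.029, 0.1653]
tcp_rot: [0.294, 0.956, -0.0, -0.0]
force: [-0.0, -0.7, -0.2]
opening: 0.157
```

```bash
python3 look.py w7
```

```text
7.2333 [ 0.51086497 -0.02903544  0.16525407] [-0.03141985 -0.71451951 -0.24729185] [-0.38 -0.61  0.25]
```

View pics/w7.png

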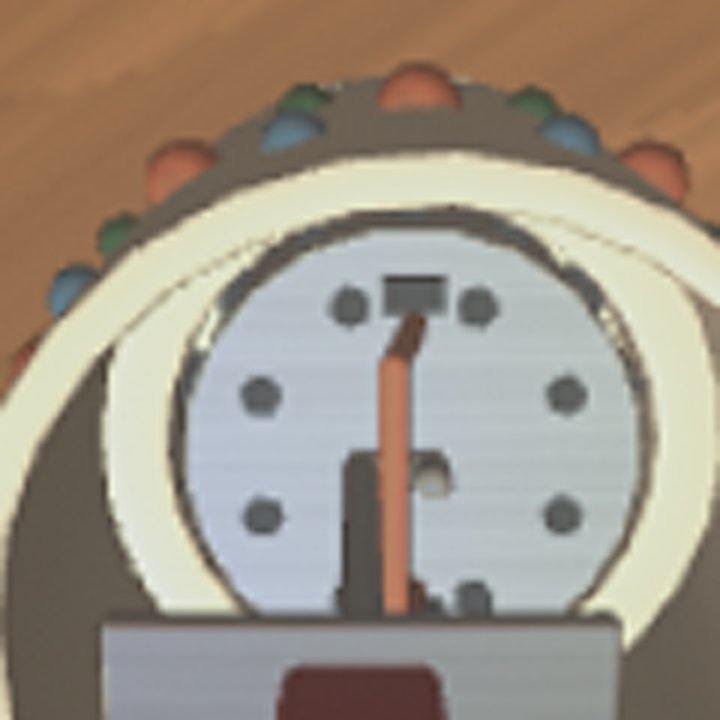

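>>> {"op": "send_rows", "data": {"moves": "0 -0.4 0 0 0;0 -0.4 -2 0 0;0 -0.4 -4 0 0;0 -0.4 -6 0 0;0 -0.4 -8 0 0;0 -0.4 -10 0 0;0 -0.4 -10 0 0;0 -0.4 -10 0 0"}}

```text
t: 7.95
eef_pos: [0.5108, -0.0293, 0.1755]
tcp_rot: [0.294, 0.956, 0.0, 0.0]
force: [-0.1, -0.1, -2.0]
opening: 0.155
```

```bash
python3 look.py w8
```

```text
7.95 [ 0.51079672 -0.02934257  0.1754704 ] [-0.13488616 -0.12167648 -1.98081689] [ 0.04 -0.18  1.98]
```

View pics/w8.png

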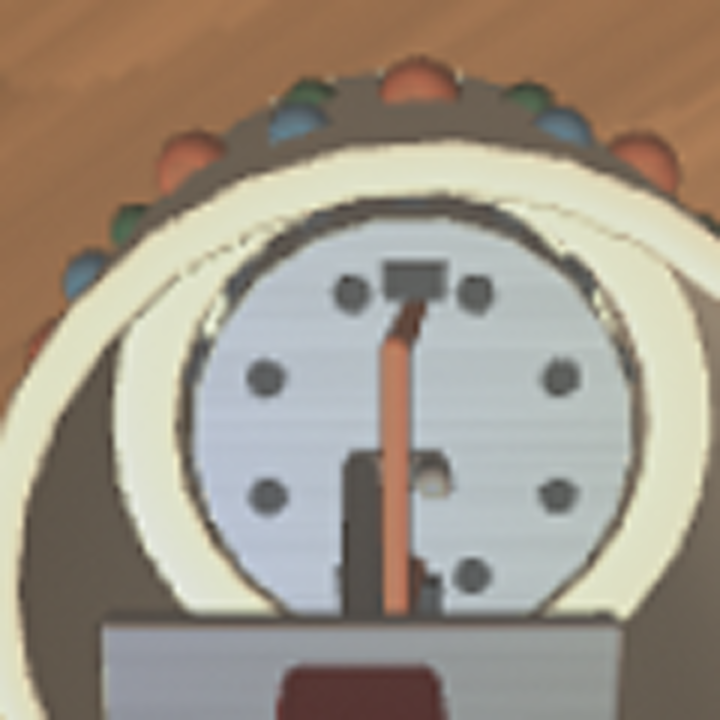

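>>> {"op": "send_rows", "data": {"moves": "0 0 -1.5 0 0;0 0 -3 0 0;0 0.3 -4 0 0;0 0.7 -5 0 0;0 1.2 -6 0 0;0 1.7 -7 0 0;0 2.2 -8 0 0;0 2.6 -9 0 0;0 3 -10 0 0;0 3 -10 0 0"}}

```text
t: 8.83
eef_pos: [0.5125, -0.0267, 0.1855]
tcp_rot: [0.294, 0.956, 0.0, 0.0]
force: [-0.1, -0.3, -3.2]
opening: 0.157
```

```bash
python3 look.py w9
```

```text
8.8333 [ 0.51250687 -0.02673541  0.18548888] [-0.10506424 -0.3356078  -3.23085999] [-0.1  -0.34  3.23]
```

View pics/w9.png

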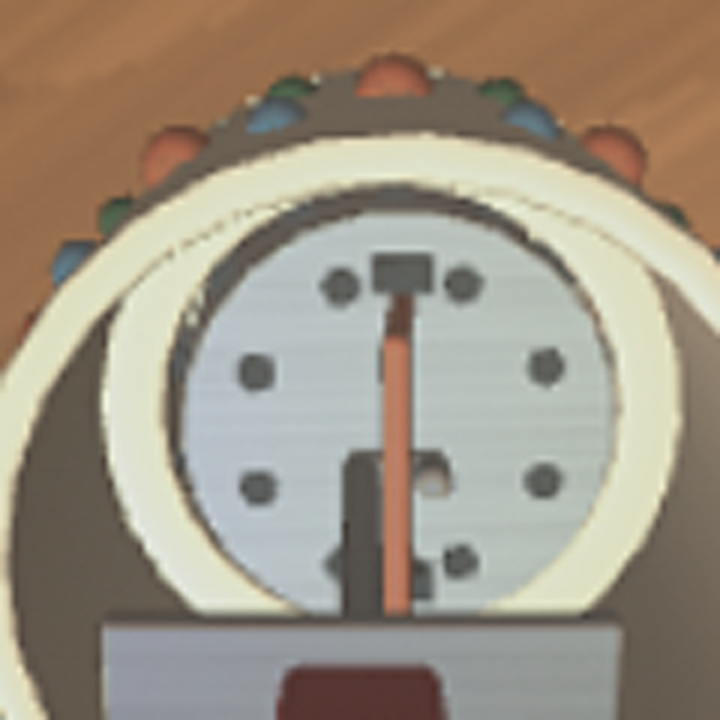

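>>> {"op": "send_rows", "data": {"moves": "0 0 -2 0 0;0 0 -4 0 0;0 0 -6 0 0;0 0 -9 0 0;0 0 -12 0 0;0 0 -15 0 0;0 0 -18 0 0;0 0 -22 0 0;0 0 -26 0 0;0 0 -30 0 0;0 0 -35 0 0;0 0 -40 0 0"}}

```text
t: 9.88
eef_pos: [0.5124, -0.0269, 0.2258]
tcp_rot: [0.294, 0.956, -0.0, 0.0]
force: [-0.4, 1.1, -3.0]
opening: 0.153
```

```bash
python3 look.py w10
```

```text
9.8833 [ 0.51236408 -0.02685466  0.22581111] [-0.44123045  1.05300693 -3.01097065] [0.96 0.62 3.01]
```

View pics/w10.png

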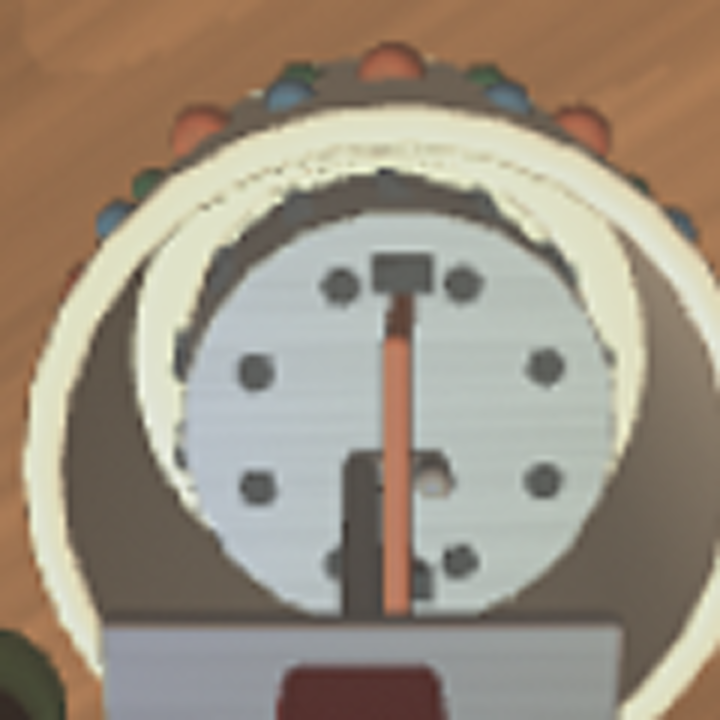

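>>> {"op": "send_rows", "data": {"moves": "0 0 -6 0 0;0 0 -13 0 0;0 0 -21 0 0;0 0 -30 0 0;0 0 -40 0 0;0 0 -50 0 0;0 0 -60 0 0;0 0 -70 0 0;0 0 -80 0 0;0 0 -89 0 0;0 0 -96 0 0;0 0 -100 0 0"}}

```text
t: 10.93
eef_pos: [0.5127, -0.0268, 0.3265]
tcp_rot: [0.294, 0.956, 0.0, 0.001]
force: [0.4, 0.5, -3.7]
opening: 0.157
```

```bash
python3 - <<'E'
from h import *
d=cam("wrist"); save(d,"w11.png"); s=d["state"]; np.save("w11.npy",d,allow_pickle=True)
e=cam("side"); save(e,"s11.png"); t=cam("top"); save(t,"t11.png",(180,160,380,260),4)
hsv=cv2.cvtColor(t["color"],cv2.COLOR_RGB2HSV)
print(hsv[214,214],s["eef_pos"],s["force"],s["q"])
hsv=cv2.cvtColor(e["color"],cv2.COLOR_RGB2HSV); print(hsv[291,347])
for im,cx,cy in((t,214,214),(e,347,291)):
    h=cv2.cvtColor(im["color"],cv2.COLOR_RGB2HSV); m=cv2.inRange(h,(95,90,60),(115,255,255))
    cs=[c for c in cv2.findContours(m,0,1)[0] if cv2.pointPolygonTest(c,(cx,cy),False)>=0]
    for c in cs:
        W=onz(im,c.reshape(-1,2).astype(float),.010)[:,:2]*1000
        print(cv2.fitEllipse(W.astype(np.float32)),cv2.minEnclosingCircle(W.astype(np.float32)))
E
```

```text
[101  90 168] [ 0.51265418 -0.02678344  0.32646495] [ 0.42810448  0.51442824 -3.72691537] [ 0.57662054  0.22089729 -0.73187434  1.68820315  0.15332504  1.28995674
  0.78833884]
[ 95 113 165]
((516.3087158203125, 250.7886505126953), (85.24785614013672, 111.10440826416016), 75.239990234375) ((518.0899658203125, 258.841552734375), 56.14944076538086)
((519.5791015625, 265.609619140625), (119.97154235839844, 123.85803985595703), 0.4815065860748291) ((519.41796875, 265.5379638671875), 62.86449432373047)
```

View pics/w11.png

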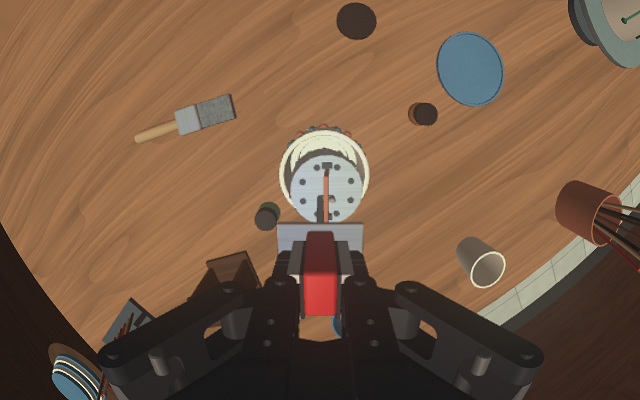

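View pics/s11.png

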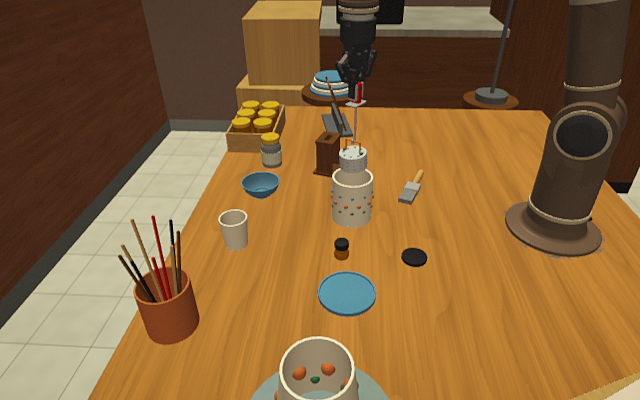

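>>> {"op": "send_rows", "data": {"moves": "4 6 0 0 0;14 21 0 0 0;28 43 0 0 0;44 67 0 0 0;61 92 0 0 0;78 118 0 0 0;95 143 0 0 0;111 167 0 0 0;127 191 0 0 0;141 213 0 0 0;152 229 0 0 0;157 236 0 0 0"}}

```text
t: 12.08
eef_pos: [0.5136, 0.2606, 0.3246]
tcp_rot: [0.292, 0.956, 0.001, -0.001]
force: [-0.0, 0.1, -1.7]
opening: 0.156
```

```bash
python3 - <<'E'
from h import *
w=np.load("w11.npy",allow_pickle=True).item(); h=cv2.cvtColor(w["color"],cv2.COLOR_RGB2HSV); m=cv2.inRange(h,(92,90,60),(115,255,255))
for c in cv2.findContours(m,0,1)[0]:
    if cv2.pointPolygonTest(c,(470,69),False)>=0: W=onz(w,c.reshape(-1,2).astype(float),.01)[:,:2]*1000; print("saucer wrist",cv2.fitEllipse(W.astype(np.float32)))
d=cam("wrist"); save(d,"w12.png"); s=d["state"]
e=cam("side"); save(e,"s12.png"); 
print(s["eef_pos"],s["force"],s["q"])
E
```

```text
[0.51362595 0.26062848 0.32464867] [-0.04322284  0.06721316 -1.72079192] [ 0.06237957  0.37419568 -0.82933325  1.54429896  0.27752707  1.34653133
  0.1839132 ]
```

View pics/w12.png

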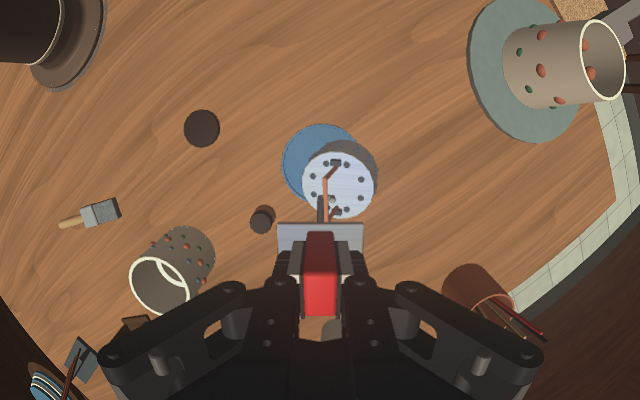

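View pics/s12.png

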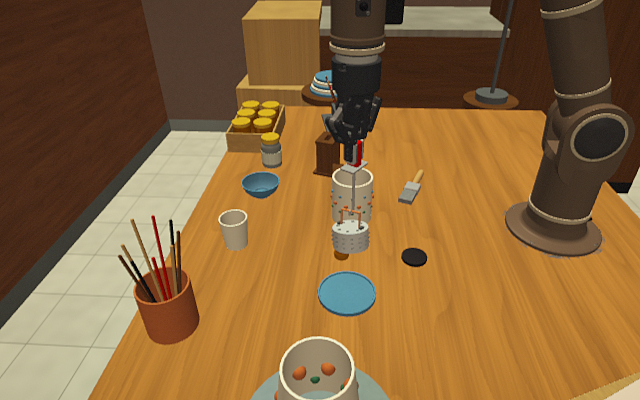

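>>> {"op": "send_rows", "data": {"moves": "0 0 0 0 0;0 0 0 0 0;0 0 4 0 0;0 0 12 0 0;0 0 24 0 0;0 0 38 0 0;0 0 52 0 0;0 0 66 0 0;0 0 78 0 0;0 0 88 0 0;0 0 96 0 0;0 0 100 0 0"}}

```text
t: 13.18
eef_pos: [0.5148, 0.2563, 0.2239]
tcp_rot: [0.294, 0.956, -0.0, -0.001]
force: [0.2, -1.3, -2.1]
opening: 0.156
```

>>> {"op": "send_rows", "data": {"moves": "0 0 0 0 0;0 0 0 0 0;0 0 0 0 0;0 0 0 0 0;0 0 0 0 0;0 0 0 0 0;0 0 0 0 0;0 0 0 0 0"}}

```text
t: 13.85
eef_pos: [0.5151, 0.2564, 0.2253]
tcp_rot: [0.294, 0.956, -0.0, 0.0]
force: [0.3, 0.2, -3.5]
opening: 0.156
```

```bash
python3 - <<'E'
from h import *
d=cam("wrist"); save(d,"w13.png"); s=d["state"]; np.save("w13.npy",d,allow_pickle=True)
e=cam("side"); save(e,"s13.png",(290,120,410,330),3); 
print(s["eef_pos"],s["force"],s["moment"])
h=cv2.cvtColor(d["color"],cv2.COLOR_RGB2HSV); m=cv2.inRange(h,(92,90,40),(118,255,255))
for c in cv2.findContours(m,0,1)[0]:
    if cv2.contourArea(c)>300: print(cv2.boundingRect(c),cv2.contourArea(c))
E
```

```text
[0.51513701 0.25643477 0.22532691] [ 0.34597174  0.15179291 -3.48384003] [-0.11688677  0.07538823  0.01746883]
```

View pics/w13.png

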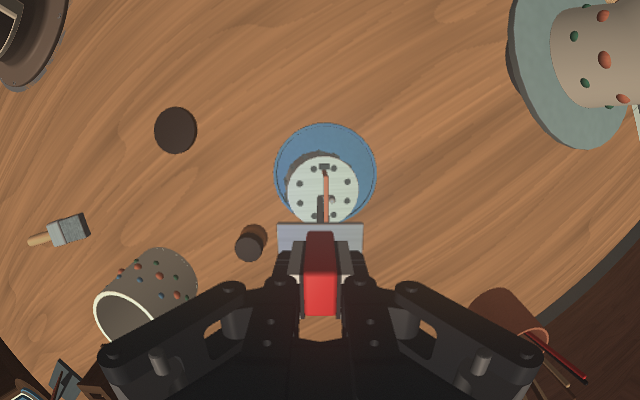

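View pics/s13.png

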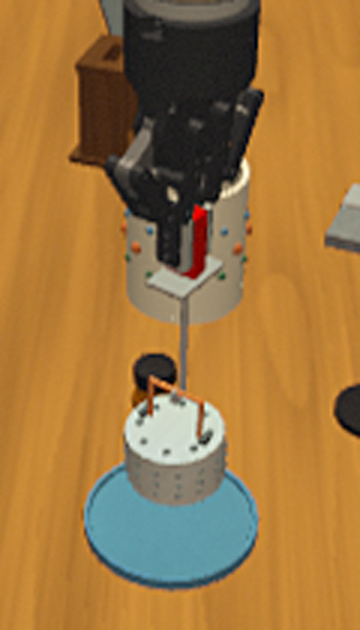

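>>> {"op": "send_rows", "data": {"moves": "0 0 6 0 0;0 0 16 0 0;0 0 27 0 0;0 0 35 0 0;0 0 40 0 0;0 0 42.5 0 0;0 -0.5 44 0 0;0 -1.2 45 0 0;0 -2 46 0 0;0 -2.8 47 0 0;0 -3 48 0 0;0 -3 48.5 0 0"}}

```text
t: 14.95
eef_pos: [0.5137, 0.2542, 0.1772]
tcp_rot: [0.294, 0.956, 0.0, 0.0]
force: [0.8, 0.6, -1.9]
opening: 0.159
```

```bash
python3 look.py w14
```

```text
14.95 [0.51371217 0.25419066 0.17718213] [ 0.84654116  0.59618564 -1.91329862] [-0.36  0.97  1.91]
```

View pics/w14.png

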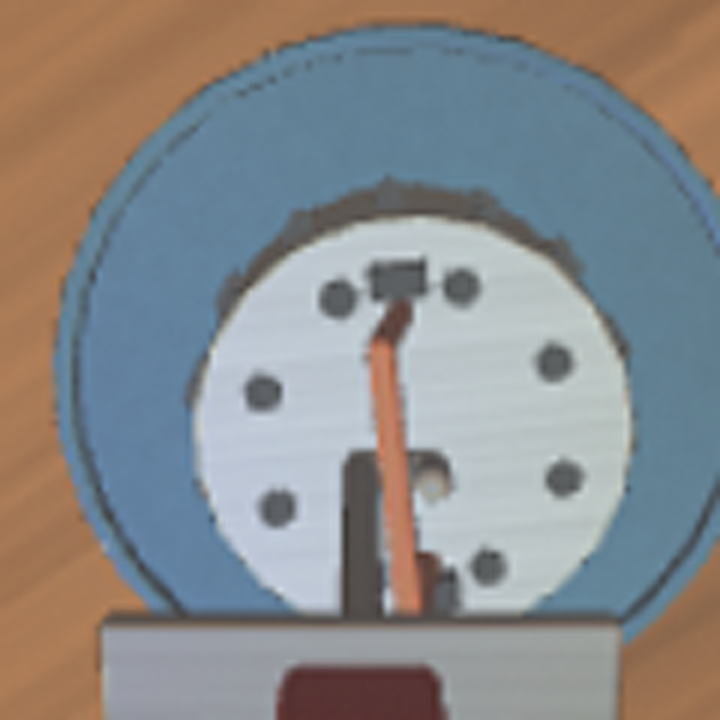

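>>> {"op": "send_rows", "data": {"moves": "0 0 0 -0.04 0;0 0 1.5 -0.06 0;0 0 3 -0.06 0;0 0 5 -0.06 0;0 0 7 -0.06 0;0 0 9 -0.06 0;0 0 11 -0.06 0;0 0 11 -0.06 0;0 0 11 -0.06 0"}}

```text
t: 15.75
eef_pos: [0.5133, 0.2541, 0.1656]
tcp_rot: [0.265, 0.964, -0.0, -0.0]
force: [0.2, -0.2, -0.9]
opening: 0.155
```

```bash
python3 look.py w15
```

```text
15.75 [0.5133416  0.25408527 0.16561196] [ 0.22925599 -0.19850575 -0.90958651] [-0.3  -0.05  0.91]
```

View pics/w15.png

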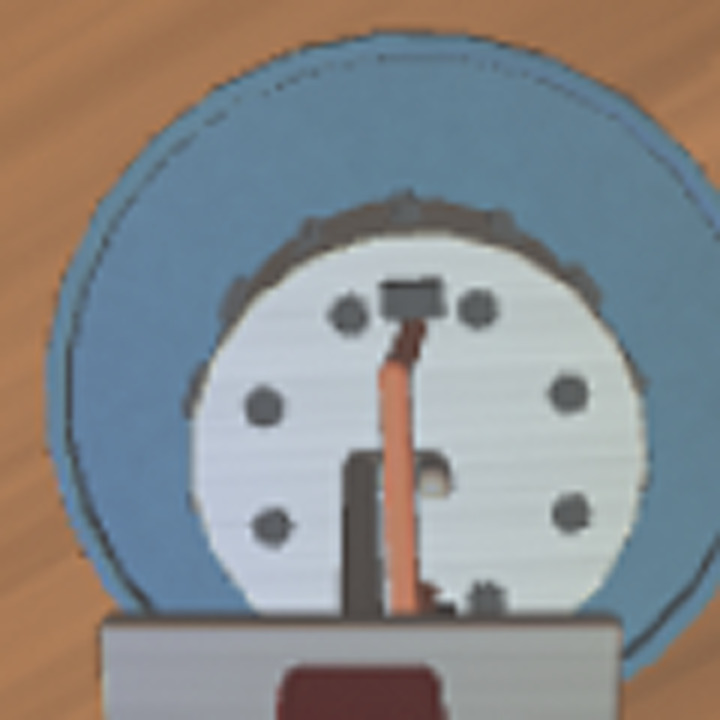

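>>> {"op": "send_rows", "data": {"moves": "0 -1 0 0 0;0 -3 0 0 0;0 -6 0 0 0;0 -10 0 0 0;0 -14 0 0 0;0 -18 0 0 0;0 -21 0 0 0;0 -22 0 0 0;0 -22 0 0 0"}}

```text
t: 16.55
eef_pos: [0.5022, 0.2347, 0.1659]
tcp_rot: [0.265, 0.964, -0.0, 0.0]
force: [0.5, 0.4, -1.4]
opening: 0.152
```

```bash
python3 look.py w16
```

```text
16.55 [0.50218841 0.23474133 0.16587279] [ 0.51613693  0.40809595 -1.44224848] [-0.23  0.61  1.44]
```

View pics/w16.png

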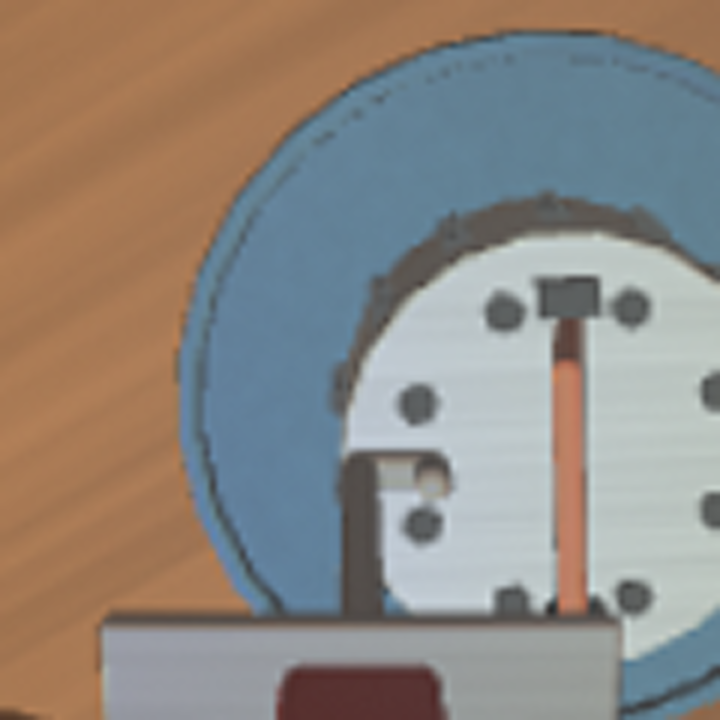

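>>> {"op": "send_rows", "data": {"moves": "0 0 -15 0 0;0 0 -50 0 0;0 0 -88 0 0;0 0 -110 0 0;0 0 -115 0 0;-13 -15 -115 -0.04 0;-33 -38 -115 -0.1 0;-57 -65 -115 -0.2 0;-83 -96 -115 -0.246 0;-110 -126 -115 -0.246 0;-137 -157 -115 -0.246 0;-163 -188 -115 -0.246 0"}}

```text
t: 17.6
eef_pos: [0.546, -0.0118, 0.2801]
tcp_rot: [0.145, 0.989, -0.0, -0.0]
force: [1.0, -0.7, -0.3]
opening: 0.154
```

```bash
python3 - <<'E'
from h import *
s=status.state(); print(s["t"],s["eef_pos"],s["tcp_rot"], s["joint_vel"])
print(tooldelta([.5921,-.2648,.2800]))
E
```

```text
17.6 [ 0.54599777 -0.01183481  0.28009197] [ 1.44803459e-01  9.89460397e-01 -1.09111739e-04 -2.61203487e-04] [ 0.68621203  0.10185776  0.18293613 -0.16142945  0.02681709  0.0388623
  0.87957291]
[-1.16657270e+02 -2.29145982e+02  1.02171908e-01]
```

>>> {"op": "send_rows", "data": {"moves": "-12 -24 0 0 0;-28 -56 0 0 0;-45 -89 0 0 0;-62 -122 0 0 0;-79 -155 0 0 0;-94 -185 0 0 0;-106 -210 0 0 0;-114 -224 0 0 0;-117 -230 0 0 0;-117 -230 0 0 0;-117 -230 0 0 0"}}

```text
t: 18.52
eef_pos: [0.5925, -0.2614, 0.2805]
tcp_rot: [0.144, 0.99, 0.001, -0.0]
force: [0.9, -0.2, -0.8]
opening: 0.153
```

```bash
python3 - <<'E'
from h import *
d=cam("wrist"); save(d,"w17.png",(240,130,400,250),5); s=d["state"]; print(s["t"],s["eef_pos"],s["tcp_rot"],s["force"])
print(tooldelta([.5921,-.2648,.1272]))
e=cam("side"); save(e,"s17.png")
f=lambda a: np.array(a)/5+[240,130]
E
```

```text
18.5167 [ 0.59249437 -0.2614129   0.28050618] [ 1.43882799e-01  9.89594438e-01  7.30431273e-04 -2.35119453e-04] [ 0.87306489 -0.16753667 -0.80569292]
[ -0.68280048  -4.11860897 153.67790699]
```

View pics/w17.png

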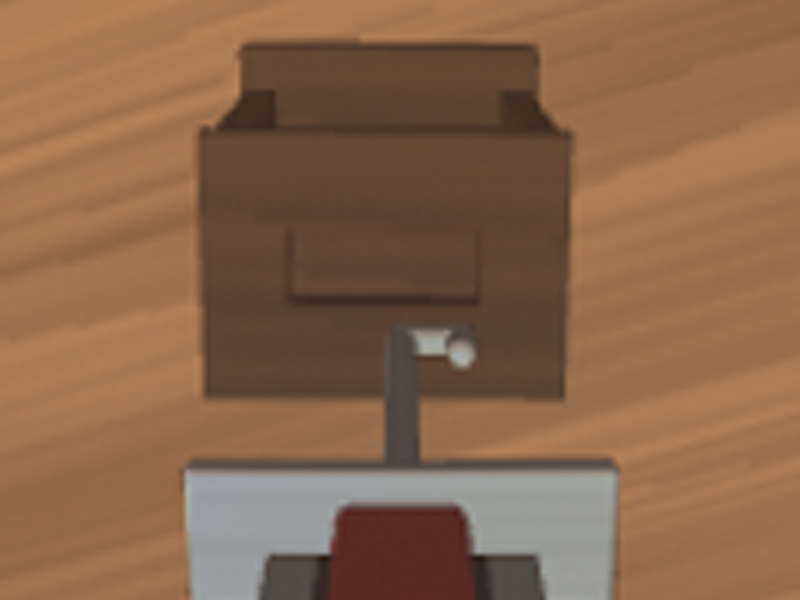

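View pics/s17.png

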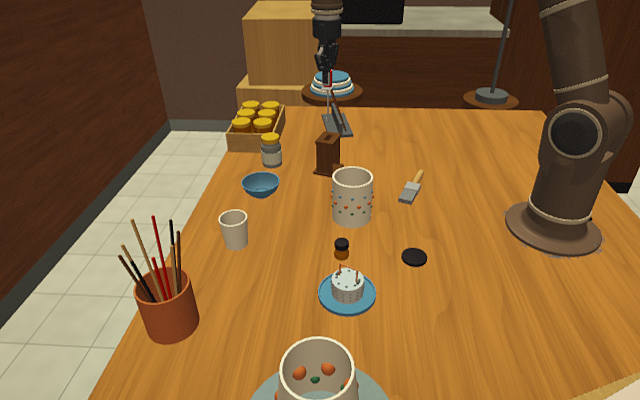

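>>> {"op": "send_rows", "data": {"moves": "-0.5 -3.7 0 0 0;-0.5 -3.7 15 0 0;-0.5 -3.7 32 0 0;-0.5 -3.7 40 0 0;-0.5 -3.7 40 0 0;-0.5 -3.7 40 0 0;-0.5 -3.7 40 0 0"}}

```text
t: 19.2
eef_pos: [0.5922, -0.267, 0.2418]
tcp_rot: [0.145, 0.989, -0.0, 0.001]
force: [-0.3, 0.7, -0.3]
opening: 0.153
```

```bash
python3 - <<'E'
from h import *
d=cam("wrist"); save(d,"w18.png",(240,130,400,250),5); s=d["state"]; print(s["t"],s["eef_pos"],s["tcp_rot"],s["force"])
print(tooldelta([.5921,-.2648,.1272]))
E
```

```text
19.2 [ 0.59221394 -0.26704378  0.24184212] [ 1.44680946e-01  9.89478158e-01 -9.11506432e-05  6.24713525e-04] [-0.27795134  0.73348669 -0.28447637]
[  1.05647072   2.17300114 114.8041028 ]
```

View pics/w18.png

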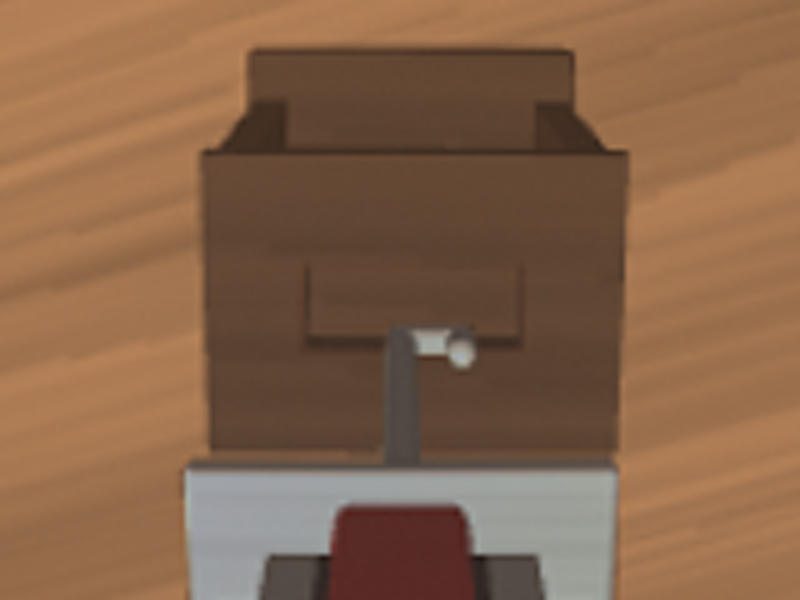

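>>> {"op": "send_rows", "data": {"moves": "1 2.1 0 0 0;1 2.1 0 0 0;1 2.1 8 0 0;1 2.1 16 0 0;1 2.1 22 0 0;1 2.1 28 0 0;1 2.1 36 0 0;1 2.1 44 0 0;1 2.1 50 0 0;1 2.1 50 0 0;1 2.1 50 0 0"}}

```text
t: 20.17
eef_pos: [0.5912, -0.2649, 0.1903]
tcp_rot: [0.145, 0.989, 0.0, -0.0]
force: [-0.5, 0.7, -0.6]
opening: 0.155
```

```bash
python3 - <<'E'
from h import *
d=cam("wrist"); save(d,"w19.png",(240,130,400,250),5); s=d["state"]; print(s["t"],s["eef_pos"],s["tcp_rot"],s["force"],s["moment"])
print(tooldelta([.5921,-.2648,.1272]))
E
```

```text
20.1667 [ 0.59117114 -0.26494714  0.190309  ] [ 1.44847040e-01  9.89453980e-01  1.46506006e-04 -3.68370466e-04] [-0.54238545  0.71676231 -0.62799652] [-0.0329049  -0.00597734 -0.01628542]
[-0.54836153  0.35796929 63.62936271]
```

View pics/w19.png

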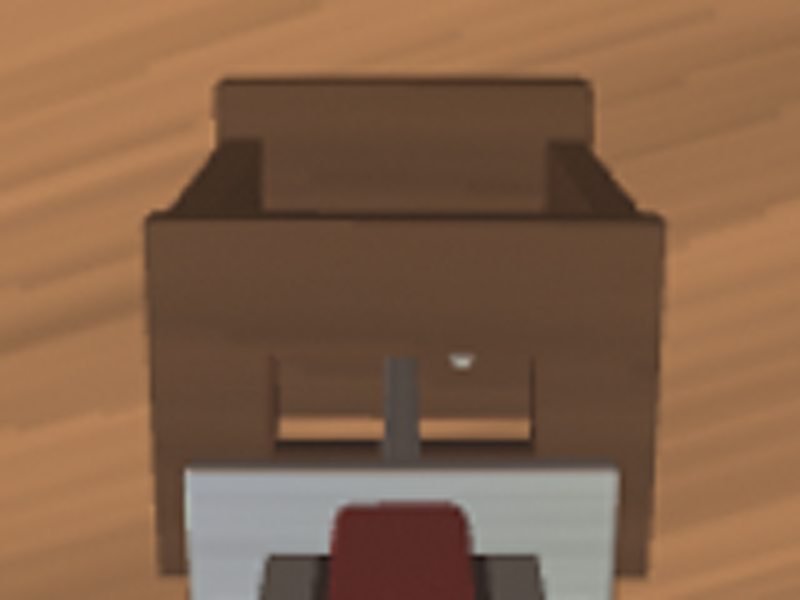

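Foot is in the slot, centred, no contact force. Lower the rest.

>>> {"op": "send_rows", "data": {"moves": "-0.5 0.3 10 0 0;-0.5 0.3 25 0 0;-0.5 0.3 40 0 0;-0.5 0.3 52 0 0;-0.5 0.3 58 0 0;-0.5 0.3 61 0 0;-0.5 0.3 62.5 0 0;-0.5 0.3 63.5 0 0;-0.5 0.3 63.5 0 0;-0.5 0.3 63.5 0 0"}}

```text
t: 21.05
eef_pos: [0.5923, -0.2649, 0.128]
tcp_rot: [0.145, 0.989, -0.0, 0.001]
force: [1.0, -0.7, -0.6]
opening: 0.156
```

```bash
python3 - <<'E'
from h import *
s=status.state(); print(s["t"],s["eef_pos"],s["force"],s["moment"])
E
```

```text
21.05 [ 0.59230675 -0.26494718  0.12797032] [ 0.97627008 -0.65560919 -0.55809782] [-0.01980898  0.00294671 -0.05000441]
```

>>> {"op": "send_rows", "data": {"moves": "0 0 0.8 0 0;0 0 0.8 0 0;0 0 0.8 0 0.2;0 0 0.8 0 0.3;0 0 0.8 0 0.5;0 0 0.8 0 0.6;0 0 0.8 0 0.6;0 0 0.8 0 0.6"}}

```text
t: 21.72
eef_pos: [0.5919, -0.2649, 0.1264]
tcp_rot: [0.145, 0.989, 0.0, -0.0]
force: [0.1, 0.0, 0.7]
opening: 0.604
```

```bash
python3 - <<'E'
from h import *
d=cam("wrist"); save(d,"w20.png",(240,130,400,330),3.9); s=d["state"]; print(s["t"],s["eef_pos"],s["force"],s["opening"])
E
```

```text
21.7167 [ 0.59189722 -0.26486476  0.12643681] [0.07398307 0.01930578 0.69043136] 0.6037008887493375
```

View pics/w20.png

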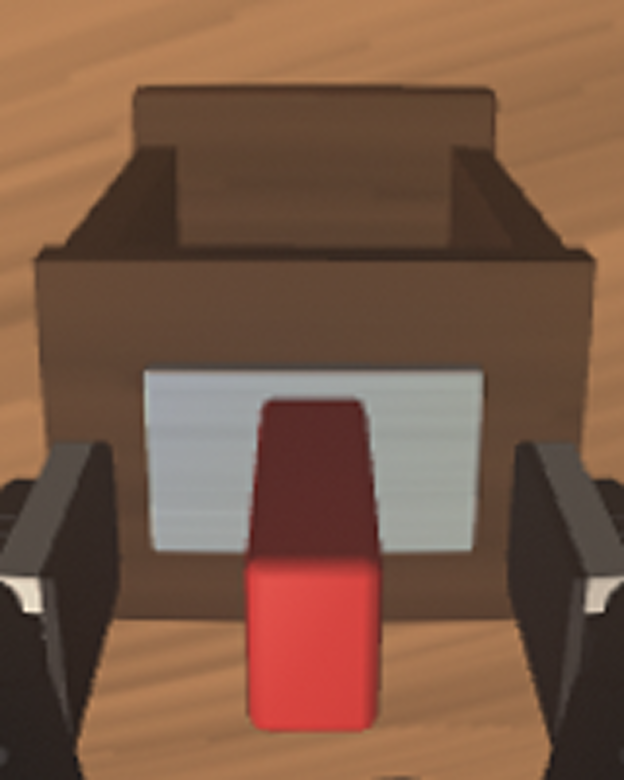

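The hook sits square and centred on the plate, and the fingers are clear of it. I'll raise the arm away.

>>> {"op": "send_rows", "data": {"moves": "0 0 -5 0 0.6;0 0 -20 0 0.6;0 0 -50 0 0.6;0 0 -85 0 0.6;0 0 -120 0 0.6;0 0 -145 0 0.6;0 0 -150 0 0.6;0 0 -150 0 0.6;0 0 -150 0 0.6;0 0 -150 0 0.6"}}

```text
t: 22.6
eef_pos: [0.5911, -0.2649, 0.2749]
tcp_rot: [0.145, 0.989, 0.0, -0.001]
force: [-0.4, 0.2, -1.0]
opening: 0.604
```

```bash
python3 - <<'E'
from h import *
for n in("wrist","side","top"):
    d=cam(n); save(d,n+"21.png")
    if n=="wrist": print(d["state"]["t"],d["state"]["eef_pos"],d["state"]["force"]); save(d,"w21c.png",(270,130,380,230),5)
    if n=="top": save(d,"t21c.png",(170,160,270,260),6)
E
```

```text
22.6 [ 0.59113299 -0.26485249  0.2749177 ] [-0.36597409  0.20960034 -0.9961374 ]
```

View pics/w21c.png

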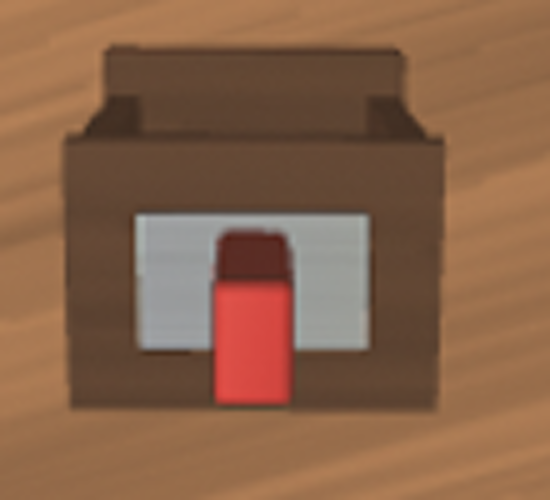

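View pics/t21c.png

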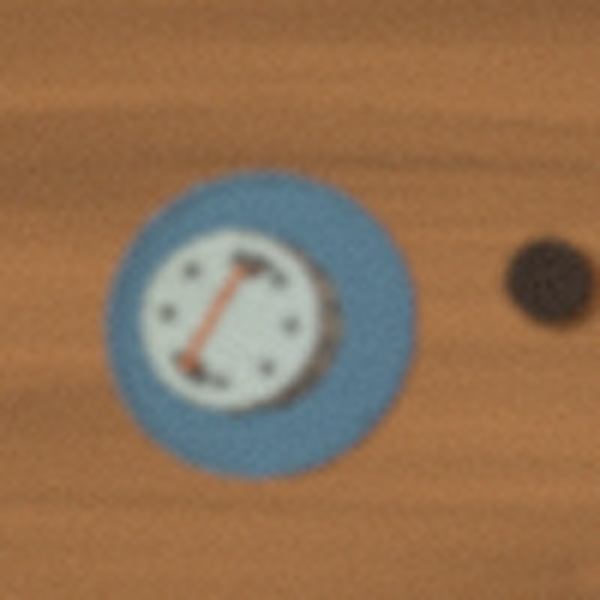

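View pics/side21.png

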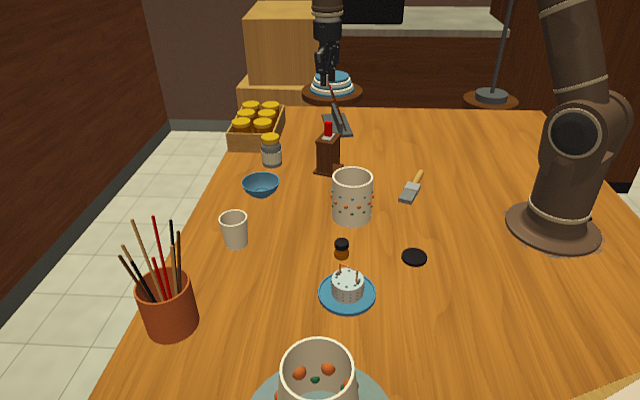

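```bash
python3 -c "
from rig import manip; print(manip.finish_job())"
```

```text
the job is handed in; nothing more can be done
None
```

The strainer is upright and flat on the saucer, well inside the rim, and the hook is back in its stand. The job was handed in at about 22.7 s of the 72 s allowed.

- **Catching the bail:** the wrist camera showed it leaning about 0.12 rad, with the bar about 3.3 mm off the strainer's axis. I slid the foot under it, felt light contact (about 0.6 N), backed off slightly and raised the hook.
- **Drawing out and setting down:** I lifted while shifting sideways to follow the lean. At my readings the wrist force stayed under 4 N, including the hook's own 0.9 N. The fingers touched only the hook's handle.
- **Hanging the hook:** in the last pictures its collar lies square and centred on the stand's plate. The gripper is open and about 150 mm above it.
- **Other things on the table:** they look unmoved in the last side view.

**What disagreed or swung:**
- The top and side cameras put the saucer's centre about 7 mm apart. I aimed between the two, inside the 24 mm to spare.
- The strainer swung visibly at the end of the carry, so I let it settle before the last part of the lowering.
- It also turned about 5° in the hook as it was set down. I matched that before unhooking.

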